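# Tighten the shaker's tube clamp to the first click, then switch it on

## Robot

A 6-joint arm with a two-finger parallel gripper is mounted at the origin on the work surface; the furniture and walls round the work are solid. World frame = base frame: x ahead of the robot, y to its left, z up, the work surface at z = 0. Lengths are in m, angles in rad, forces in N, time in s.
With the tool pointing down it reaches from about 0.275 to 0.725 m from the base axis. Payload 15.9 kg.
Tool frame: the origin (TCP) lies on the centre line of the jaws, within the pads' length; the fingertips stand 14 mm ahead of it and the grasp point (between the pads) lies 5 mm behind it; z points along the fingers, y is the direction in which the jaws open and shut (so a half turn about z gives the same grasp; the last joint's range is limited). The gripper opens to 85 mm and grips with 20 to 120 N. Pads are 22 mm wide; open, the fingers measure 114 mm over their backs; the gripper's body (76 mm by 85 mm) begins 54 mm behind the grasp point. The pads swing forward as they close: fully open they stand 13 mm farther back than shut.
Start: joints at [-1.259, 0.213, -0.034, 1.323, 0, 1.571], TCP at [0.153, -0.476, 0.245] pointing down, gripper open.
Joint ranges: [-2.98, 2.98], [-0.74, 1.72], [-1.14, 1.35], [-2.1, 2.04], [-1.57, 1.44], [-3.14, 3.14]. Speed limits (rad/s): [1.89, 1.89, 2.39, 2.57, 3.14, 3.14].

## Interface

Orientations are given as a rotation vector (axis times angle).
In Python, from bench import bot, cams, job gives the robot as it stands.
- The arm moves only by the tool carry_out, never from a script. Its argument "deltas" is a list of rows, each a list of 6 numbers: the shift along the tool's x, y, z in mm, then the turn, a rotation vector about the tool's x, y, z in rad. A call has exactly 8 rows; each row shifts and turns the commanded pose from where the row before left it, along the tool's axes as they then stand; what a row does not reach is not made up. A row lasts 1/8 s, in which the tool goes at most 62.5 mm and 10.7 degrees, less where a joint would pass 70% of its speed; a pose out of reach is approached as far as the arm can. A call with a gripper value outside its range is refused whole. "hand" is the opening in per cent of the stroke, from 0 (shut) to 100 (fully open), set as the call begins (left out, the last holds). The fingers move at their own pace and stop on an object; the grip force is fixed at half the most. Time passes only in rows, so rows that do not move let the fingers close, or fill a call up. It gives the time, the measured TCP pose, the force and the opening at its end, in the units of the state.
- bot.get_state(): the state, without advancing time (a new reading comes with each control period).
- cams.capture(name): name is "scene" or "top"; returns a dict with "color" (400x640x3 uint8, blue, green, red), "depth" (400x640 float32, m along the optical axis (not along the pixel's ray), 0 where there is no reading), "vertical_fov" (degrees; the focal length in pixels is half the picture's height over the tangent of half this angle, whatever the lens; pixels are square), "cx", "cy" (the principal point, pixels), "world_from_camera" (4x4, takes a point from camera to world coordinates). Camera axes: x right, y down, z forward; pixel columns grow to the right and rows downward; lengths in m; the calibration is good to about 2 mm. A picture is of the moment at which its call begins.
- job.finish_job(): hands the job in, once; it reports no verdict.
Trained networks look in a picture, given as the dict that the camera call returned (one of the last four; its "shot" number tells which), for a name from the list of things; names that differ only in an ending like _2 or _b are one class to them, and where a whole thing is asked for, a point or a joint stands for the part that bears it (a point fixed in the world has none). Each returns a list of dicts, best first, with "confidence" (0 to 1); they miss things now and then, are a little off and sometimes report something else, mostly with a low value. They report only what shows in the picture. A call takes as long as a camera call.
- cams.recognise(label, picture): "rect" ([left, top, right, bottom] in pixels, round what is visible of it).
- cams.regions_of(label, picture): "mask" (400x640 bool, what is visible of it) and "rect" ([left, top, right, bottom] in pixels, round what is visible of it).
The state is a dict: "t": time; "q": joint angles; "qvel": joint speeds; "tau": joint torques, N m; "ee_pos": TCP position; "tcp_rot": TCP orientation; "wrist_force": force on the tool from outside, world axes, zero at the start; "moment": the same for the moment, N m; "gripper_width": finger opening in m.
Only numpy, scipy, OpenCV 4.12 (cv2) and the standard library are available. Lean on these libraries where they do the work, as an engineer would, in place of code of your own. Each camera call takes 0.05 s, during which the arm holds its last target. There are 200 camera calls.

## Task

The two sample tubes on the little platform shaker are only loosely held. Turn the black bar knob on the blue clamp plate clockwise, regrasping as needed, until its torque clutch clicks once, stop there without reaching a second click, and leave the clamp tight; then flip the red toggle over to on (towards the green dot) and let go. Leave everything else on the bench where it is.

Things in the scene. Friction and masses are not known exactly. Their poses are not given: they have to be found in the camera images.
- shaker: white platform shaker, fixed to the bench, 120x236 mm, housing top 45 mm high, nothing of it above 134 mm. Origin: centre of its underside; z up, y along its length, x to its back (away from the robot). Clamp axis vertical at y = +60 mm. The toggle stands on a grey console 86x74 mm, top 67 mm high, centred at y = -75 mm.
- knob_grip (a point): middle of the black bar knob, on the clamp axis 120 mm above the bench: the height to grip. Bar 66 mm long along this point's x, 14 mm thick along its y, 101 to 129 mm above the bench, an orange pin in its top a little higher; z up. Below the bar a neck 17 mm across, below 95 mm a hub 24 mm across. Tightens clockwise seen from above; turned back it loosens.
- screw_seat (a point): point on the clamp axis, 86 mm above the bench; axes as the shaker's. The knob first turns the screw against a steady drag of about 0.17 N m (0.1 when read at rest) through an unseen angle that differs every time (0.5 to 2.3 rad). Then the screw is seated and stops, and the clutch in the knob slips instead. The screw stays where it is left.
- clutch (a point): point on the clamp axis, 95 mm above the bench. With the screw seated, the torque on the knob climbs to 0.35 to 0.4 N m at 11 degrees of slip and falls to zero at 23 (the click); let go before, the knob springs back. Past 23 it is driven onward, up to 0.2 N m, and if let go runs by itself to the next notch at 60 degrees, where it stays; the second click's peak is at 71.
- telltale (a joint): orange pin in the top of the knob, 6 mm across, driven by the clutch (m): 0 at the start, rises 1.0 mm (0.001) for each click, that is for 60 degrees of slip, in proportion. Too little to follow while turning: the click is to be felt.
- plate (a joint): how far the blue clamp plate (66x82 mm, top 84 mm high) has gone down on the two tubes (m): 0.8 mm per rad of the screw, 1.92 mm (0.00192) when the screw is seated; starts anywhere from 0.08 to 1.52 mm.
- toggle (a joint): red toggle switch: 0 off (leaning 0.5 rad to the front, the robot's side), 1.0 rad on (leaning 0.5 rad to the back, towards the green dot). Over-centre: it jumps to the nearer end; about 2 N at the tip throws it.
- toggle_hinge (a point): pivot of the toggle, 66 mm above the bench; axes as the shaker's, the hinge along y. The stick is 50 mm long with a red grip 15 mm across on its upper 24 mm.
- toggle_tip (a point): point in the toggle's red grip, 46 mm from the pivot along the stick (its end is 4 mm farther).
- blue_rack: dark blue 25-place tube rack, 79x79x48 mm, loose; origin at the centre of its underside as it stands. Not to be disturbed.
- red_pack: pack of red caps, 58x82x49 mm, loose; origin at the centre of its underside as it stands. Not to be disturbed.
- reagent_b: white reagent bottle with blue cap, 52 mm across, 110 mm high, loose; origin at the centre of its underside as it stands. Not to be disturbed.
- spare_tube: capped sample tube lying along its y axis, 16x94x16 mm, loose; origin at the centre of its underside as it stands. Not to be disturbed.

How it is judged:
By the outcome, as a careful person would: the job done as asked, in the order asked, and still so for the second after the job is handed in, with the robot touching nothing.
It also fails if it takes over 61 s, if anything falls off the work surface, if the arm or the gripper's body presses on something with over 40 N, if the wrist force passes 120 N, or if a joint passes its speed limit or range.

## Working session

There is one attempt and no reset: what is moved stays moved. The work goes in short steps, Python scripts to look and compute and a tool call to move; the robot and the scene stay as the last step left them, time stands still between calls to the robot, and variables do not carry over. Pictures are saved under pics/ and viewed, about 8 in all and at most 12, crops included, and the job is handed in when it is done.

Besides the shell and the picture viewer there is one more tool, called after "Request:" by a JSON object that holds its "fn" and its "kwargs", one argument or row to a line. carry_out: Moves the arm, as the interface text tells. Its arguments: {"type":"object","properties":{"deltas":{"type":"array","items":{"type":"array","items":{"type":"number"}}},"hand":{"type":"number"}},"required":["deltas"]}

```bash
mkdir -p pics; cat > h.py <<'E'
import numpy as np, cv2
from bench import bot, cams, job
def f(p): return 200/np.tan(np.radians(p["vertical_fov"])/2)
def cloud(p):
    d=p["depth"]; v,u=np.mgrid[:400,:640]; F=f(p)
    c=np.stack([(u-p["cx"])/F*d,(v-p["cy"])/F*d,d,np.ones_like(d)],-1)
    w=(c@np.array(p["world_from_camera"]).T)[...,:3]; w[d<=0]=np.nan; return w
E
python3 - <<'E'
from h import *
np.set_printoptions(precision=4,suppress=True)
s=bot.get_state(); print(s)
for n in("top","scene"):
    p=cams.capture(n); cv2.imwrite(f"pics/{n}1.png",p["color"]); W=cloud(p)
    print(n,np.array(p["world_from_camera"])[:3,3],f(p))
    for l in("shaker","knob_grip","plate","toggle","blue_rack","red_pack","reagent_b","spare_tube"):
        for r in cams.regions_of(l,p)[:2]:
            w=W[r["mask"]]; print(l,round(r["confidence"],2),r["rect"],np.nanmedian(w,0),np.nanmin(w,0),np.nanmax(w,0))
E
```

```text
{'t': 0.0, 'q': array([-1.259 ,  0.2133, -0.0351,  1.3235, -0.    ,  1.5708]), 'qvel': array([ 0.0007, -0.0003, -0.0005, -0.001 ,  0.0004, -0.0015]), 'tau': array([ -0.0008, -68.6156,  48.7118,   0.0175,  -0.0002,   0.    ]), 'ee_pos': array([ 0.1533, -0.4756,  0.2448]), 'tcp_rot': array([-3.1024, -0.4876,  0.0003]), 'wrist_force': array([-0.6068, -0.1797, -0.5701]), 'moment': array([0.0131, 0.0222, 0.0052]), 'gripper_width': 0.08544667875444326}
top [ 0.3265 -0.0098  1.4015] 480.34676097343475
shaker 0.73 [313.3, 165.6, 392.5, 209.8] [ 0.4678 -0.1053  0.055 ] [ 0.411  -0.2244 -0.006 ] [0.5372 0.0124 0.1349]
knob_grip 0.51 [318.3, 173.2, 346.7, 199.2] [ 0.468  -0.0448  0.0833] [ 0.4387 -0.087   0.0751] [ 0.5048 -0.0061  0.0918]
plate 0.88 [316.0, 172.6, 348.2, 198.7] [ 0.4681 -0.0449  0.0834] [ 0.4385 -0.087   0.052 ] [ 0.5048 -0.0062  0.1285]
blue_rack 0.97 [187.5, 166.8, 220.2, 197.6] [0.4927 0.316  0.0427] [0.4511 0.2747 0.    ] [0.5364 0.3597 0.0563]
red_pack 0.96 [194.3, 212.8, 221.4, 239.9] [0.371  0.312  0.0454] [0.337  0.272  0.0219] [0.4034 0.3559 0.0544]
reagent_b 0.82 [420
[... 165 characters left out ...]
1.9, 172.3, 362.0, 230.6] [ 0.4523 -0.0356  0.0532] [ 0.4098 -0.3341 -0.0032] [0.566  0.0187 0.1308]
plate 0.64 [307.5, 192.7, 335.3, 208.0] [ 0.4634 -0.0271  0.0833] [ 0.4376 -0.0814  0.0778] [ 0.5021 -0.0007  0.087 ]
toggle 0.5 [337.6, 172.8, 348.8, 181.7] [ 0.4578 -0.1762  0.0951] [ 0.4454 -0.3185  0.0065] [ 0.5206 -0.1696  0.1123]
blue_rack 0.25 [293.6, 172.9, 363.3, 233.4] [ 0.4532 -0.0347  0.0532] [ 0.4098 -0.3341 -0.0032] [0.5757 0.0187 0.1308]
reagent_b 0.75 [333.9, 149.6, 350.5, 175.0] [ 0.5229 -0.3209  0.0658] [ 0.4513 -1.5108 -0.514 ] [ 0.9493 -0.1781  0.1129]
spare_tube 0.37 [375.5, 177.6, 385.6, 190.1] [ 0.3728 -0.346   0.0086] [ 0.3655 -0.3883 -0.001 ] [ 0.3799 -0.3031  0.0163]
```

```bash
python3 - <<'E'
from h import *
np.set_printoptions(precision=4,suppress=True)
for n in("top","scene"):
    for k in range(1):
        p=cams.capture(n);W=cloud(p)
        m=(W[...,2]>.112)&(W[...,2]<.136)&(W[...,0]>.40)&(W[...,0]<.53)&(W[...,1]<0.03)&(W[...,1]>-.11)
        w=W[m]; 
        c=cv2.minAreaRect((w[:,:2]*1000).astype(np.float32)); print(n,"bar",m.sum(),np.median(w,0),c)
        ev=np.linalg.eigh(np.cov(w[:,:2].T)); print(ev[0]**.5*12**.5,np.degrees(np.arctan2(ev[1][1,1],ev[1][0,1])))
        m=(W[...,2]>.035)&(W[...,2]<.05)&(W[...,0]>.38)&(W[...,0]<.57)&(W[...,1]<0.05)&(W[...,1]>-.26)
        print("housing",cv2.minAreaRect((W[m][:,:2]*1000).astype(np.float32)))
        m=(W[...,2]>.06)&(W[...,2]<.075)&(W[...,0]>.38)&(W[...,0]<.57)&(W[...,1]<-.1)&(W[...,1]>-.26)
        print("console",cv2.minAreaRect((W[m][:,:2]*1000).astype(np.float32)))
        m=(W[...,2]>.078)&(W[...,2]<.13)&(W[...,0]>.38)&(W[...,0]<.57)&(W[...,1]<-.13)&(W[...,1]>-.26)
        print("toggle",m.sum(),np.mean(W[m],0),W[m].max(0) if m.sum() else 0)
    c=p["color"]; a=c[150:220,300:400] if n=="top" else c[150:240,280:400]
    cv2.imwrite(f"pics/{n}c.png",cv2.resize(a,None,fx=6,fy=6,interpolation=2))
a=cv2.imread("pics/topc.png");b=cv2.imread("pics/scenec.png")
a=cv2.resize(a,(400,280));b=cv2.resize(b,(400,300))
cv2.imwrite("pics/both.png",np.vstack([np.hstack([a,b[:280]]),np.hstack([cv2.resize(cv2.imread("pics/top1.png"),(400,250)),cv2.resize(cv2.imread("pics/scene1.png"),(400,250))])]))
E
```

```text
top bar 132 [ 0.4716 -0.0468  0.1283] ((471.72686767578125, -46.04235076904297), (14.020028114318848, 65.41002655029297), 58.63594055175781)
[0.0144 0.0652] 148.6917028614544
housing ((471.8082580566406, -106.12751007080078), (121.35311889648438, 236.19566345214844), 0.8029877543449402)
console ((472.95880126953125, -180.64202880859375), (73.63202667236328, 85.0139389038086), 89.08265686035156)
toggle 38 [ 0.4568 -0.1798  0.1018] [ 0.4742 -0.174   0.1138]
scene bar 121 [ 0.4675 -0.0363  0.1254] ((470.42242431640625, -41.75764465332031), (14.929117202758789, 64.49287414550781), 59.87398147583008)
[0.0135 0.0685] 150.69947133616853
housing ((471.5915832519531, -101.41095733642578), (121.73039245605469, 238.47789001464844), 0.5164132118225098)
console ((470.98974609375, -176.171142578125), (84.79322052001953, 77.510009765625), 3.91823673248291)
toggle 40 [ 0.455  -0.1752  0.0979] [ 0.4694 -0.1703  0.112 ]
```

View pics/both.png

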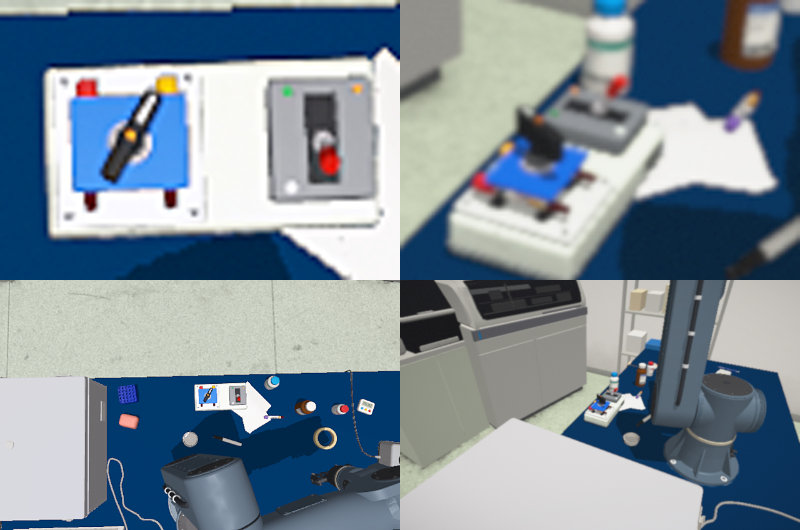

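Request:
{"fn": "carry_out", "kwargs": {
  "deltas": [
    [43.5,-31.3,0,0,0,0],
    [43.5,-31.3,0,0,0,0],
    [43.5,-31.3,0,0,0,0],
    [43.5,-31.3,0,0,0,0],
    [43.5,-31.3,0,0,0,0],
    [43.5,-31.3,0,0,0,0],
    [43.5,-31.3,0,0,0,0],
    [43.5,-31.3,0,0,0,0]
  ],
  "hand": 60
}}

```text
t: 2.0
ee_pos: [0.4086, -0.1292, 0.2455]
tcp_rot: [3.103, 0.488, 0.001]
wrist_force: [1.8, -0.8, 0.2]
gripper_width: 0.0511
```

Request:
{"fn": "carry_out", "kwargs": {
  "deltas": [
    [43.5,-31.3,0,0,0,0],
    [43.5,-31.3,0,0,0,0],
    [0,0,0,0,0,-0.181],
    [0,0,0,0,0,-0.181],
    [0,0,0,0,0,-0.181],
    [0,0,0,0,0,-0.181],
    [0,0,0,0,0,-0.181],
    [0,0,0,0,0,-0.181]
  ]
}}

```text
t: 3.0
ee_pos: [0.4714, -0.0445, 0.2453]
tcp_rot: [-2.399, -2.028, -0.0]
wrist_force: [0.5, -0.3, 0.6]
gripper_width: 0.0513
```

Request:
{"fn": "carry_out", "kwargs": {
  "deltas": [
    [0,0,0,0,0,-0.181],
    [0,0,0,0,0,-0.181],
    [0,0,0,0,0,-0.181],
    [0,0,0,0,0,-0.181],
    [0,0,0,0,0,-0.181],
    [0,0,0,0,0,-0.181],
    [0,0,0,0,0,-0.181],
    [0,0,0,0,0,-0.181]
  ]
}}

```text
t: 4.0
ee_pos: [0.4714, -0.0445, 0.2453]
tcp_rot: [0.454, 3.109, -0.0]
wrist_force: [-0.1, 0.2, 0.0]
gripper_width: 0.051
```

Request:
{"fn": "carry_out", "kwargs": {
  "deltas": [
    [0,0,0,0,0,-0.181],
    [0,0,0,0,0,-0.181],
    [0,0,0,0,0,-0.181],
    [0,0,0,0,0,-0.181],
    [0,0,0,0,0,-0.181],
    [0,0,0,0,0,-0.181],
    [0,0,0,0,0,-0.181],
    [0,0,0,0,0,-0.181]
  ]
}}

```text
t: 5.0
ee_pos: [0.4714, -0.0445, 0.2453]
tcp_rot: [-1.719, 2.629, -0.0]
wrist_force: [-0.2, -0.7, -1.0]
gripper_width: 0.0513
```

Request:
{"fn": "carry_out", "kwargs": {
  "deltas": [
    [0,0,10,0,0,-0.181],
    [0,0,10,0,0,-0.181],
    [0,0,10,0,0,-0.181],
    [0,0,10,0,0,-0.181],
    [0,0,10,0,0,-0.181],
    [0,0,10,0,0,-0.181],
    [0,0,10,0,0,-0.181],
    [0,0,10,0,0,-0.181]
  ]
}}

```text
t: 6.0
ee_pos: [0.4714, -0.0445, 0.165]
tcp_rot: [-3.03, 0.831, -0.0]
wrist_force: [0.2, 0.3, 0.5]
gripper_width: 0.0514
```

```bash
cat > st.py <<'E'
from h import *
from scipy.spatial.transform import Rotation as R
np.set_printoptions(precision=4,suppress=True)
s=bot.get_state(); M=R.from_rotvec(s["tcp_rot"]).as_matrix()
print("t",s["t"],"q",s["q"],"p",s["ee_pos"],"x",M[:,0],"yang",np.degrees(np.arctan2(M[1,1],M[0,1])),"F",s["wrist_force"],"M",s["moment"],s["gripper_width"])
E
python3 st.py
```

```text
t 6.0 q [-0.0942  0.1897 -0.2687  1.1123  0.     -2.7003] p [ 0.4714 -0.0445  0.165 ] x [ 0.86   -0.5102  0.    ] yang -120.6785597732727 F [0.1631 0.3061 0.5351] M [0.0728 0.0129 0.0336] 0.05142387843942722
```

Request:
{"fn": "carry_out", "kwargs": {
  "deltas": [
    [0,0,10,0,0,0],
    [0,0,10,0,0,0],
    [0,0,10,0,0,0],
    [0,0,10,0,0,0],
    [0,0,5,0,0,0],
    [0,0,5,0,0,0],
    [0,0,0,0,0,0],
    [0,0,0,0,0,0]
  ]
}}

```text
t: 7.0
ee_pos: [0.4716, -0.0445, 0.1156]
tcp_rot: [-3.027, 0.84, -0.001]
wrist_force: [-0.7, -0.2, 0.6]
gripper_width: 0.0509
```

Request:
{"fn": "carry_out", "kwargs": {
  "deltas": [
    [0,0,0,0,0,0],
    [0,0,0,0,0,0],
    [0,0,0,0,0,0],
    [0,0,0,0,0,0],
    [0,0,0,0,0,0],
    [0,0,0,0,0,0],
    [0,0,0,0,0,0],
    [0,0,0,0,0,0]
  ],
  "hand": 0
}}

```text
t: 8.0
ee_pos: [0.4714, -0.0447, 0.1156]
tcp_rot: [3.027, -0.84, 0.001]
wrist_force: [-2.6, -2.3, 5.2]
gripper_width: 0.013
```

```bash
python3 st.py
```

```text
t 8.0 q [-0.0943  0.2251 -0.3561  0.9893 -0.0004 -2.6943] p [ 0.4714 -0.0447  0.1156] x [ 0.8569 -0.5155  0.0005] yang -121.02902321083275 F [-2.6495 -2.2985  5.1897] M [-0.3972  0.5111 -0.0368] 0.013031388753635895
```

Request:
{"fn": "carry_out", "kwargs": {
  "deltas": [
    [0,0,0,0,0,0.07],
    [0,0,0,0,0,0.07],
    [0,0,0,0,0,0.07],
    [0,0,0,0,0,0.07],
    [0,0,0,0,0,0.07],
    [0,0,0,0,0,0.07],
    [0,0,0,0,0,0],
    [0,0,0,0,0,0]
  ]
}}

```text
t: 9.0
ee_pos: [0.4712, -0.0449, 0.1156]
tcp_rot: [2.785, -1.453, 0.0]
wrist_force: [-3.8, -3.2, 6.7]
gripper_width: 0.0131
```

```bash
python3 st.py
```

```text
t 9.0 q [-0.0944  0.2251 -0.3562  0.9896 -0.0009 -2.2744] p [ 0.4712 -0.0449  0.1156] x [ 0.5722 -0.8201  0.0007] yang -145.09557346717887 F [-3.7569 -3.178   6.7473] M [-0.7262  0.7933  0.1254] 0.013108770133045894
```

Request:
{"fn": "carry_out", "kwargs": {
  "deltas": [
    [0,0,0,0,0,0.035],
    [0,0,0,0,0,0.035],
    [0,0,0,0,0,0.035],
    [0,0,0,0,0,0.035],
    [0,0,0,0,0,0],
    [0,0,0,0,0,0],
    [0,0,0,0,0,0],
    [0,0,0,0,0,0]
  ]
}}

```text
t: 10.0
ee_pos: [0.4711, -0.045, 0.1156]
tcp_rot: [2.676, -1.644, 0.0]
wrist_force: [-4.0, -3.7, 7.0]
gripper_width: 0.0131
```

```bash
python3 st.py
```

```text
t 10.0 q [-0.0945  0.225  -0.3562  0.9897 -0.001  -2.1345] p [ 0.4711 -0.045   0.1156] x [ 0.4522 -0.8919  0.0008] yang -153.11619872862994 F [-3.9988 -3.7185  6.9851] M [-0.803   0.9101  0.1177] 0.01307482029114883
```

Request:
{"fn": "carry_out", "kwargs": {
  "deltas": [
    [0,0,0,0,0,0.035],
    [0,0,0,0,0,0.035],
    [0,0,0,0,0,0.035],
    [0,0,0,0,0,0.035],
    [0,0,0,0,0,0],
    [0,0,0,0,0,0],
    [0,0,0,0,0,0],
    [0,0,0,0,0,0]
  ]
}}

```text
t: 11.0
ee_pos: [0.4711, -0.045, 0.1155]
tcp_rot: [2.554, -1.827, 0.001]
wrist_force: [-5.1, -5.1, 7.6]
gripper_width: 0.0131
```

```bash
python3 st.py
```

```text
t 11.0 q [-0.0945  0.225  -0.3563  0.9898 -0.0011 -1.9945] p [ 0.4711 -0.045   0.1155] x [ 0.3233 -0.9463  0.0009] yang -161.13976913938976 F [-5.1096 -5.0984  7.595 ] M [-0.8945  1.0344  0.0953] 0.013100614103618317
```

Request:
{"fn": "carry_out", "kwargs": {
  "deltas": [
    [0,0,0,0,0,0.035],
    [0,0,0,0,0,0.035],
    [0,0,0,0,0,0.035],
    [0,0,0,0,0,0.035],
    [0,0,0,0,0,0],
    [0,0,0,0,0,0],
    [0,0,0,0,0,0],
    [0,0,0,0,0,0]
  ]
}}

```text
t: 12.0
ee_pos: [0.471, -0.045, 0.1156]
tcp_rot: [2.42, -2.001, 0.001]
wrist_force: [-5.6, -4.2, 8.5]
gripper_width: 0.0128
```

```bash
python3 st.py
```

```text
t 12.0 q [-0.0946  0.225  -0.3563  0.9899 -0.0012 -1.8545] p [ 0.471  -0.045   0.1156] x [ 0.188  -0.9822  0.001 ] yang -169.16330013705834 F [-5.6407 -4.1747  8.491 ] M [-0.9517  1.1976  0.0934] 0.012818272883088754
```

Request:
{"fn": "carry_out", "kwargs": {
  "deltas": [
    [0,0,0,0,0,0.035],
    [0,0,0,0,0,0.035],
    [0,0,0,0,0,0.035],
    [0,0,0,0,0,0.035],
    [0,0,0,0,0,0],
    [0,0,0,0,0,0],
    [0,0,0,0,0,0],
    [0,0,0,0,0,0]
  ]
}}

```text
t: 13.0
ee_pos: [0.4709, -0.045, 0.1156]
tcp_rot: [2.274, -2.165, 0.001]
wrist_force: [-6.2, -4.4, 8.8]
gripper_width: 0.0134
```

```bash
python3 st.py
```

```text
t 13.0 q [-0.0945  0.2249 -0.3564  0.99   -0.0013 -1.7145] p [ 0.4709 -0.045   0.1156] x [ 0.0491 -0.9988  0.0012] yang -177.1847309709775 F [-6.2277 -4.3595  8.8237] M [-0.9836  1.2816  0.1068] 0.013432792458728166
```

Request:
{"fn": "carry_out", "kwargs": {
  "deltas": [
    [0,0,0,0,0,0.035],
    [0,0,0,0,0,0.035],
    [0,0,0,0,0,0.035],
    [0,0,0,0,0,0.035],
    [0,0,0,0,0,0],
    [0,0,0,0,0,0],
    [0,0,0,0,0,0],
    [0,0,0,0,0,0]
  ]
}}

```text
t: 14.0
ee_pos: [0.4708, -0.045, 0.1155]
tcp_rot: [2.117, -2.319, 0.0]
wrist_force: [-7.1, -4.4, 9.8]
gripper_width: 0.0128
```

```bash
python3 st.py
```

```text
t 14.0 q [-0.0945  0.2249 -0.3565  0.9902 -0.0013 -1.5744] p [ 0.4708 -0.045   0.1155] x [-0.0908 -0.9959  0.0013] yang 174.791983353221 F [-7.1264 -4.4246  9.7751] M [-0.9859  1.4772  0.0748] 0.012841873063085884
```

Request:
{"fn": "carry_out", "kwargs": {
  "deltas": [
    [0,0,0,0,0,0.035],
    [0,0,0,0,0,0.035],
    [0,0,0,0,0,0.035],
    [0,0,0,0,0,0.035],
    [0,0,0,0,0,0],
    [0,0,0,0,0,0],
    [0,0,0,0,0,0],
    [0,0,0,0,0,0]
  ]
}}

```text
t: 15.0
ee_pos: [0.4707, -0.045, 0.1155]
tcp_rot: [1.95, -2.461, 0.0]
wrist_force: [-7.2, -4.2, 10.3]
gripper_width: 0.0127
```

```bash
python3 st.py
```

```text
t 15.0 q [-0.0945  0.2249 -0.3565  0.9903 -0.0012 -1.4344] p [ 0.4707 -0.045   0.1155] x [-0.2289 -0.9735  0.0013] yang 166.76983921009958 F [-7.1763 -4.2238 10.2576] M [-0.9635  1.5963  0.1159] 0.012680434046393383
```

Request:
{"fn": "carry_out", "kwargs": {
  "deltas": [
    [0,0,0,0,0,0.035],
    [0,0,0,0,0,0.035],
    [0,0,0,0,0,0.035],
    [0,0,0,0,0,0.035],
    [0,0,0,0,0,0],
    [0,0,0,0,0,0],
    [0,0,0,0,0,0],
    [0,0,0,0,0,0]
  ]
}}

```text
t: 16.0
ee_pos: [0.4706, -0.045, 0.1155]
tcp_rot: [1.773, -2.592, 0.0]
wrist_force: [-8.9, -4.0, 11.6]
gripper_width: 0.0129
```

```bash
python3 st.py
```

```text
t 16.0 q [-0.0945  0.2248 -0.3566  0.9904 -0.0012 -1.2945] p [ 0.4706 -0.045   0.1155] x [-0.3624 -0.932   0.0014] yang 158.7523784893804 F [-8.8884 -4.0459 11.606 ] M [-0.9211  1.7977  0.0988] 0.012911273208602435
```

Request:
{"fn": "carry_out", "kwargs": {
  "deltas": [
    [0,0,0,0,0,0.035],
    [0,0,0,0,0,0.035],
    [0,0,0,0,0,0.035],
    [0,0,0,0,0,0.035],
    [0,0,0,0,0,0],
    [0,0,0,0,0,0],
    [0,0,0,0,0,0],
    [0,0,0,0,0,0]
  ]
}}

```text
t: 17.0
ee_pos: [0.4706, -0.045, 0.1155]
tcp_rot: [1.587, -2.709, 0.0]
wrist_force: [-8.9, -4.1, 11.6]
gripper_width: 0.0128
```

```bash
python3 st.py
```

```text
t 17.0 q [-0.0945  0.2248 -0.3566  0.9905 -0.0011 -1.1545] p [ 0.4706 -0.045   0.1155] x [-0.4889 -0.8723  0.0015] yang 150.73035275979043 F [-8.8636 -4.1308 11.6094] M [-0.8634  1.9053  0.0588] 0.012812170628377374
```

Request:
{"fn": "carry_out", "kwargs": {
  "deltas": [
    [0,0,0,0,0,0.035],
    [0,0,0,0,0,0.035],
    [0,0,0,0,0,0.035],
    [0,0,0,0,0,0.035],
    [0,0,0,0,0,0],
    [0,0,0,0,0,0],
    [0,0,0,0,0,0],
    [0,0,0,0,0,0]
  ]
}}

```text
t: 18.0
ee_pos: [0.4705, -0.0449, 0.1155]
tcp_rot: [1.394, -2.814, 0.0]
wrist_force: [-10.0, -4.3, 11.2]
gripper_width: 0.0132
```

```bash
python3 st.py
```

```text
t 18.0 q [-0.0945  0.2248 -0.3567  0.9907 -0.0011 -1.0145] p [ 0.4705 -0.0449  0.1155] x [-0.6058 -0.7956  0.0016] yang 142.71155480147996 F [-9.9985 -4.2923 11.1539] M [-0.7877  2.0199  0.1084] 0.013237460165957143
```

Request:
{"fn": "carry_out", "kwargs": {
  "deltas": [
    [0,0,0,0,0,0.035],
    [0,0,0,0,0,0.035],
    [0,0,0,0,0,0.035],
    [0,0,0,0,0,0.035],
    [0,0,0,0,0,0],
    [0,0,0,0,0,0],
    [0,0,0,0,0,0],
    [0,0,0,0,0,0]
  ]
}}

```text
t: 19.0
ee_pos: [0.4704, -0.0449, 0.1155]
tcp_rot: [1.194, -2.904, 0.0]
wrist_force: [-9.9, -3.3, 12.6]
gripper_width: 0.013
```

```bash
python3 st.py
```

```text
t 19.0 q [-0.0944  0.2247 -0.3568  0.9908 -0.001  -0.8745] p [ 0.4704 -0.0449  0.1155] x [-0.7109 -0.7033  0.0017] yang 134.69108081695188 F [-9.8893 -3.3461 12.6203] M [-0.6158  2.107   0.14  ] 0.013003180282029146
```

Request:
{"fn": "carry_out", "kwargs": {
  "deltas": [
    [0,0,0,0,0,0.035],
    [0,0,0,0,0,0.035],
    [0,0,0,0,0,0.035],
    [0,0,0,0,0,0.035],
    [0,0,0,0,0,0],
    [0,0,0,0,0,0],
    [0,0,0,0,0,0],
    [0,0,0,0,0,0]
  ]
}}

```text
t: 20.0
ee_pos: [0.4703, -0.0448, 0.1155]
tcp_rot: [0.988, -2.98, 0.0]
wrist_force: [-10.5, -3.1, 13.1]
gripper_width: 0.0132
```

```bash
python3 st.py
```

```text
t 20.0 q [-0.0944  0.2247 -0.3568  0.9909 -0.0008 -0.7346] p [ 0.4703 -0.0448  0.1155] x [-0.802  -0.5974  0.0017] yang 126.68049181185174 F [-10.5246  -3.0956  13.1415] M [-0.5584  2.214   0.2092] 0.013198992075322002
```

Request:
{"fn": "carry_out", "kwargs": {
  "deltas": [
    [0,0,0,0,0,0.035],
    [0,0,0,0,0,0.035],
    [0,0,0,0,0,0.035],
    [0,0,0,0,0,0.035],
    [0,0,0,0,0,0],
    [0,0,0,0,0,0],
    [0,0,0,0,0,0],
    [0,0,0,0,0,0]
  ]
}}

```text
t: 21.0
ee_pos: [0.4703, -0.0447, 0.1155]
tcp_rot: [0.777, -3.042, 0.0]
wrist_force: [-10.7, -2.4, 13.6]
gripper_width: 0.0135
```

```bash
python3 st.py
```

```text
t 21.0 q [-0.0943  0.2247 -0.3568  0.9909 -0.0007 -0.5946] p [ 0.4703 -0.0447  0.1155] x [-0.8774 -0.4797  0.0018] yang 118.66589883903558 F [-10.6964  -2.3783  13.5755] M [-0.4343  2.3553  0.3507] 0.013508740361432655
```

Request:
{"fn": "carry_out", "kwargs": {
  "deltas": [
    [0,0,0,0,0,0.035],
    [0,0,0,0,0,0.035],
    [0,0,0,0,0,0.035],
    [0,0,0,0,0,0.035],
    [0,0,0,0,0,0],
    [0,0,0,0,0,0],
    [0,0,0,0,0,0],
    [0,0,0,0,0,0]
  ]
}}

```text
t: 22.0
ee_pos: [0.4703, -0.0446, 0.1155]
tcp_rot: [0.562, -3.089, -0.0]
wrist_force: [-10.2, -0.8, 13.4]
gripper_width: 0.0128
```

```bash
python3 st.py
```

```text
t 22.0 q [-0.0943  0.2247 -0.3569  0.991  -0.0005 -0.4544] p [ 0.4703 -0.0446  0.1155] x [-0.9359 -0.3523  0.0018] yang 110.62789524646892 F [-10.2158  -0.8306  13.4394] M [-0.2635  2.3571 -0.05  ] 0.012846339675402793
```

Request:
{"fn": "carry_out", "kwargs": {
  "deltas": [
    [0,0,0,0,0,0.035],
    [0,0,0,0,0,0.035],
    [0,0,0,0,0,0.035],
    [0,0,0,0,0,0.035],
    [0,0,0,0,0,0],
    [0,0,0,0,0,0],
    [0,0,0,0,0,0],
    [0,0,0,0,0,0]
  ]
}}

```text
t: 23.0
ee_pos: [0.4702, -0.0446, 0.1155]
tcp_rot: [0.345, -3.121, -0.0]
wrist_force: [-11.5, -0.4, 13.5]
gripper_width: 0.0131
```

```bash
python3 st.py
```

```text
t 23.0 q [-0.0943  0.2247 -0.3569  0.991  -0.0003 -0.3142] p [ 0.4702 -0.0446  0.1155] x [-0.9759 -0.2182  0.0018] yang 102.60145961025846 F [-11.5421  -0.386   13.54  ] M [-0.0799  2.3512 -0.2162] 0.013113440501034286
```

Request:
{"fn": "carry_out", "kwargs": {
  "deltas": [
    [0,0,0,0,0,0.035],
    [0,0,0,0,0,0.035],
    [0,0,0,0,0,0.035],
    [0,0,0,0,0,0.035],
    [0,0,0,0,0,0],
    [0,0,0,0,0,0],
    [0,0,0,0,0,0],
    [0,0,0,0,0,0]
  ]
}}

```text
t: 24.0
ee_pos: [0.4702, -0.0445, 0.1155]
tcp_rot: [0.126, -3.137, -0.0]
wrist_force: [-11.5, -0.4, 13.6]
gripper_width: 0.013
```

```bash
python3 st.py
```

```text
t 24.0 q [-0.0942  0.2247 -0.3569  0.9911 -0.0001 -0.1743] p [ 0.4702 -0.0445  0.1155] x [-0.9968 -0.0799  0.0019] yang 94.58485206397702 F [-11.4652  -0.3955  13.5701] M [ 0.0392  2.3564 -0.1746] 0.012987265347949249
```

Request:
{"fn": "carry_out", "kwargs": {
  "deltas": [
    [0,0,0,0,0,0],
    [0,0,0,0,0,0],
    [0,0,0,0,0,0],
    [0,0,0,0,0,0],
    [0,0,0,0,0,0],
    [0,0,0,0,0,0],
    [0,0,0,0,0,0],
    [0,0,0,0,0,0]
  ],
  "hand": 90
}}

```text
t: 25.0
ee_pos: [0.4714, -0.0445, 0.1153]
tcp_rot: [0.126, -3.139, 0.0]
wrist_force: [-0.2, 0.3, -0.8]
gripper_width: 0.0771
```

Request:
{"fn": "carry_out", "kwargs": {
  "deltas": [
    [0,0,-5,0,0,0],
    [0,0,-10,0,0,0],
    [0,0,-15,0,0,0],
    [0,0,-15,0,0,0],
    [0,0,-15,0,0,0],
    [0,0,-10,0,0,0.08],
    [0,0,0,0,0,0],
    [0,0,0,0,0,0]
  ]
}}

```text
t: 26.0
ee_pos: [0.4713, -0.0445, 0.1852]
tcp_rot: [0.003, -3.141, -0.0]
wrist_force: [-0.2, -0.5, -1.0]
gripper_width: 0.0771
```

Request:
{"fn": "carry_out", "kwargs": {
  "deltas": [
    [13,-22,0,0,0,0],
    [13,-22,0,0,0,0],
    [13,-22,0,0,0,0],
    [13,-22,0,0,0,0],
    [13,-23,0,0,0,0],
    [0,-22,0,0,0,0],
    [0,0,0,0,0,0],
    [0,0,0,0,0,0]
  ],
  "hand": 0
}}

```text
t: 27.0
ee_pos: [0.4062, -0.1772, 0.185]
tcp_rot: [0.001, -3.141, -0.001]
wrist_force: [-0.7, 0.2, -0.3]
gripper_width: 0.0002
```

```bash
python3 st.py; python3 - <<'E'
from h import *
np.set_printoptions(precision=4,suppress=True)
out=[]
for n in("top","scene"):
    p=cams.capture(n);W=cloud(p)
    m=(W[...,2]>.112)&(W[...,2]<.136)&(W[...,0]>.42)&(W[...,0]<.53)&(W[...,1]<0.01)&(W[...,1]>-.10)
    w=W[m]; print(n,m.sum())
    if m.sum()>20:
        ev=np.linalg.eigh(np.cov(w[:,:2].T)); print(w.mean(0),np.degrees(np.arctan2(ev[1][1,1],ev[1][0,1])))
    c=p["color"]; a=c[150:220,300:400] if n=="top" else c[150:220,280:380]
    out.append(cv2.resize(a,(400,280),interpolation=2))
cv2.imwrite("pics/after.png",np.hstack(out))
E
```

```text
t 27.0 q [-0.4113  0.1188 -0.3013  1.1514  0.0001 -0.412 ] p [ 0.4062 -0.1772  0.185 ] x [-1.     -0.0007  0.0006] yang 90.03940660317964 F [-0.7004  0.2017 -0.2547] M [-0.0079 -0.0208 -0.0316] 0.00017943898908915904
top 129
[ 0.4705 -0.0457  0.1279] 164.24922285199506
scene 141
[ 0.4676 -0.0389  0.123 ] 165.95963750019735
```

View pics/after.png

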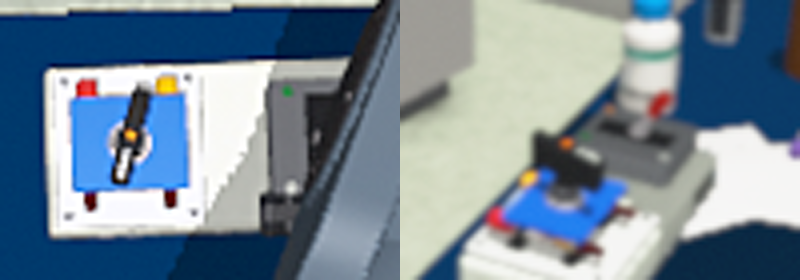

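Request:
{"fn": "carry_out", "kwargs": {
  "deltas": [
    [0,0,12,0,0,0],
    [0,0,12,0,0,0],
    [0,0,12,0,0,0],
    [0,0,12,0,0,0],
    [0,0,12,0,0,0],
    [0,0,10,0,0,0],
    [0,0,6,0,0,0],
    [0,0,0,0,0,0]
  ]
}}

```text
t: 28.1
ee_pos: [0.4063, -0.1775, 0.109]
tcp_rot: [0.0, -3.141, -0.0]
wrist_force: [-0.3, 0.3, -0.2]
gripper_width: 0.0
```

Request:
{"fn": "carry_out", "kwargs": {
  "deltas": [
    [-9,0,0,0,0,0],
    [-9,0,0,0,0,0],
    [-8,0,0,0,0,0],
    [-8,0,0,0,0,0],
    [-8,0,0,0,0,0],
    [-8,0,0,0,0,0],
    [-8,0,0,0,0,0],
    [0,0,0,0,0,0]
  ]
}}

```text
t: 29.1
ee_pos: [0.465, -0.1775, 0.1092]
tcp_rot: [-0.001, 3.141, 0.0]
wrist_force: [-0.1, 0.7, 0.3]
gripper_width: -0.0001
```

```bash
python3 st.py; python3 - <<'E'
from h import *
p=cams.capture("scene");c=p["color"]
cv2.imwrite("pics/push.png",cv2.resize(c[150:220,290:390],(600,420),interpolation=2))
E
```

```text
t 29.1 q [-0.3647  0.2767 -0.3048  0.9891  0.0001 -0.3652] p [ 0.465  -0.1775  0.1092] x [-1.     -0.0005 -0.0002] yang 90.02828593096427 F [-0.0704  0.6635  0.3288] M [-0.0281  0.0211 -0.017 ] -0.00011511564141028481
```

View pics/push.png

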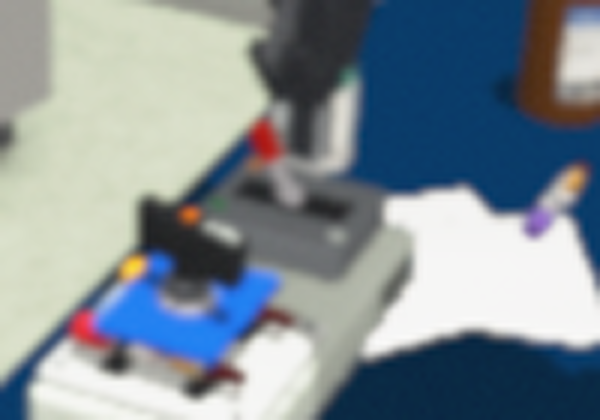

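The red grip (263,140) now leans back towards the green dot, so I'll retreat.

Request:
{"fn": "carry_out", "kwargs": {
  "deltas": [
    [8,0,0,0,0,0],
    [12,0,0,0,0,0],
    [15,0,0,0,0,0],
    [15,0,0,0,0,0],
    [10,0,-20,0,0,0],
    [0,0,-40,0,0,0],
    [0,0,-40,0,0,0],
    [0,0,-20,0,0,0]
  ]
}}

```text
t: 30.15
ee_pos: [0.4041, -0.1778, 0.2314]
tcp_rot: [0.0, 3.139, -0.002]
wrist_force: [0.3, -0.9, -1.2]
gripper_width: 0.0001
```

Request:
{"fn": "carry_out", "kwargs": {
  "deltas": [
    [20,-40,0,0,0,0],
    [20,-40,0,0,0,0],
    [20,-40,0,0,0,0],
    [20,-40,0,0,0,0],
    [0,-40,0,0,0,0],
    [0,-30,0,0,0,0],
    [0,0,0,0,0,0],
    [0,0,0,0,0,0]
  ]
}}

```text
t: 31.15
ee_pos: [0.324, -0.4069, 0.2293]
tcp_rot: [-0.0, -3.141, -0.001]
wrist_force: [-0.8, 0.1, -0.3]
gripper_width: -0.0001
```

```bash
python3 st.py; python3 - <<'E'
from h import *
np.set_printoptions(precision=4,suppress=True)
out=[]
for n in("top","scene"):
    p=cams.capture(n);W=cloud(p)
    m=(W[...,2]>.112)&(W[...,2]<.136)&(W[...,0]>.42)&(W[...,0]<.53)&(W[...,1]<0.01)&(W[...,1]>-.10)
    w=W[m]; ev=np.linalg.eigh(np.cov(w[:,:2].T)); print(n,np.degrees(np.arctan2(ev[1][1,1],ev[1][0,1])))
    m=(W[...,2]>.078)&(W[...,2]<.13)&(W[...,0]>.38)&(W[...,0]<.57)&(W[...,1]<-.13)&(W[...,1]>-.23)
    print("toggle",m.sum(),np.mean(W[m],0))
    for l in("blue_rack","red_pack","reagent_b","spare_tube"):
        for r in cams.regions_of(l,p)[:1]: print(l,round(r["confidence"],2),np.nanmedian(W[r["mask"]],0))
    c=p["color"]; a=c[150:220,300:400] if n=="top" else c[150:220,280:380]
    out.append(cv2.resize(a,(400,280),interpolation=2))
cv2.imwrite("pics/end.png",np.hstack(out))
E
```

```text
t 31.15 q [-0.8985  0.2581 -0.0167  1.2965  0.0001 -0.8985] p [ 0.324  -0.4069  0.2293] x [-1.      0.      0.0002] yang 89.9985395058855 F [-0.7837  0.1122 -0.2636] M [-0.0523 -0.0783  0.0095] -6.839658779306232e-05
top 164.2571041360006
toggle 47 [ 0.4883 -0.1801  0.1011]
blue_rack 0.9 [0.4922 0.3133 0.0415]
red_pack 0.64 [0.3705 0.3118 0.0457]
reagent_b 0.67 [ 0.5232 -0.3314  0.0839]
spare_tube 0.63 [ 0.3736 -0.3494  0.0105]
scene 166.62939116513263
toggle 42 [ 0.487  -0.1756  0.0978]
reagent_b 0.92 [ 0.5203 -0.3216  0.063 ]
spare_tube 0.45 [ 0.372  -0.3503  0.0093]
```

View pics/end.png

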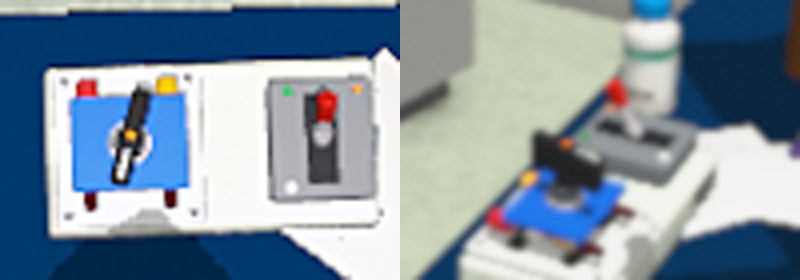

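The last picture shows the toggle leaning back towards the green dot (red grip at 325,105 in the top view). The knob bar is unchanged since release, and the other items are where they were.

```bash
python3 -c "
from bench import job
print(job.finish_job())"
```

```text
the job is handed in; nothing more can be done
None
```

The clamp is tightened to one click and the red toggle is on. I handed the job in at about 31 s of the 61 s allowed.

- **Knob:** I turned it clockwise in a single grasp. The torque stayed around 0.1 N m, rose to 0.35 N m, then dropped through zero to -0.2 N m, which was the one click. I let go about 40° into the slip, well short of the second click. The knob then ran on about 20° by itself to the 60° notch. The bar was still at the same angle (about 165°) in the final pictures.
- **Toggle:** I pushed it over with the closed fingers. In both cameras it leans back towards the green dot; the parts the cameras see moved from x ≈ 0.456 to 0.488 m.
- **Rest of the bench:** The rack, cap pack and bottle read within about 3 mm of where they started, and the spare tube within about 4 mm. That is about the measuring scatter, and the arm never went near them. The arm is clear of everything.
- **Checks that fell short:** The torque peak showed up a few degrees later than the given 11°, which I put down to give in the grip. I did not measure the telltale pin or the plate travel directly, because they move too little for the cameras. The first top view missed the spare tube, and the scene camera did not reliably find the rack or the cap pack.

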